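# Load, pin and lift a clamshell thaw carrier

## Robot

A 6-joint arm with a two-finger parallel gripper is mounted at the origin on the work surface; the furniture and walls round the work are solid. World frame = base frame: x ahead of the robot, y to its left, z up, the work surface at z = 0. Lengths are in m, angles in degrees, forces in N, time in s.
With the tool pointing down it reaches from about 0.35 to 0.875 m from the base axis. Payload 4.2 kg.
Tool frame: the origin (TCP) lies midway between the tips of the shut fingers; the grasp point (between the pads) lies 19 mm behind it; z points along the fingers, y is the line along which they close (so a half turn about z gives the same grasp; the last joint's range is limited). The gripper opens to 87 mm and grips with 3 to 60 N. Pads are 19 mm wide; open, the fingers measure 117 mm over their backs; the gripper's body (75 mm by 190 mm) begins 51 mm behind the grasp point.
Start: joints at [87.697, 22.042, 0.453, 0, -68.411, -14.817], TCP at [0.184, 0.597, 0.223] pointing down, gripper open.
Joint ranges: [-179.83, 179.83], [-69.29, 118.12], [-61.27, 80.66], [-181.25, 117.63], [-171.15, -9.14], [-177.46, 177.46]. Speed limits (degrees/s): [159.86, 159.86, 180, 180, 180, 180].

## Interface

Orientations are given as [roll, pitch, yaw] about the fixed x, y, z axes, in that order (R = Rz(yaw) Ry(pitch) Rx(roll)).
In Python, from workcell import env gives the robot as it stands. The module is installed in compiled form; this text tells all that it offers. Calls block until the motion is done:
- env.goto(position, orientation): joint-space move of the TCP to a pose.
- env.move_straight(position, rotation=None, rate=0.15, force_limit=None): straight line of the TCP; rotation=None keeps the orientation; rate is the mean speed in m/s. With force_limit (N) it stops when the force on the tool has changed by that much, and returns True; else False.
- env.set_joints(angles): joint-space move.
- env.gripper_to(opening, grasp_force=None): opening from 0.0 (shut) to 1.0 (fully open); grasp_force is the grip in N (None keeps the last); returns when the fingers have stopped.
- env.dwell(seconds).
- env.inverse_kinematics(position, orientation): joint angles nearest the present ones, or None.
- env.read_state(): the state.
- env.grab_frame(name): name is "side" or "top" or "wrist"; returns a dict with "image" (384x512x3 uint8, blue, green, red), "fx", "fy", "cx", "cy" (pixels), "position" and "orientation" of the camera in the world. Camera axes: x right, y up, looking along -z (the intrinsics and any distortion apply to the point x, -y, -z); pixel columns grow to the right and rows downward; lengths in m; the calibration is good to about 2 mm. A picture is of the moment at which its call begins. There is no depth.
A pose or a line that the arm cannot do raises env.Unreachable and nothing moves.
- env.close_job(): hands the job in; it is judged then, once.
Trained networks look in a picture, given as the dict that the camera call returned (one of the last four; its "shot" number tells which), for a name from the list of things; names that differ only in an ending like _2 or _b are one class to them, and where a whole thing is asked for, a point or a joint stands for the part that bears it (a point fixed in the world has none). Each returns a list of dicts, best first, with "score" (0 to 1); they miss things now and then, are a little off and sometimes report something else, mostly with a low value. They report only what shows in the picture. A call takes as long as a camera call. They do not tell look-alikes from the thing itself.
- env.search_frame(picture, thing): "xyz" ([x, y, z] in m, in world coordinates, good to about 4 mm: the middle of the surface that is visible of it).
- env.trace(picture, thing): "mask" (384x512 bool, what is visible of it).
The state is a dict: "clock": time; "joint_positions": joint angles; "qvel": joint speeds; "joint_torque": joint torques, N m; "position": TCP position; "tool_rot": TCP orientation; "force": force on the tool from outside, world axes, zero at the start; "wrist_torque": the same for the moment, N m; "opening": opening from 0.0 (shut) to 1.0 (fully open); "finger_force": force on a finger pad.
Only numpy, scipy, OpenCV 4.12 (cv2) and the standard library are available. Lean on these libraries where they do the work, as an engineer would, in place of code of your own. Each camera call takes 0.05 s, during which the arm holds its last target. There are 200 camera calls.

## Task

Get the vial carrier ready for the thaw bath: stand the spare vial from the bench in the carrier's one empty pocket, then swing the hinged gate fully shut over the row of vials, and then push the locking pin, parked in the stand, all the way down through the lined-up knuckles. Only once it is pinned, take the carrier across both halves so that your grip presses gate and block together, lift it straight up out of the stand, upright and at least a hand's breadth (80 mm) clear, and finish still holding it there, squeezed shut. Leave the bottle, the timer and the tape roll where they are.

Things in the scene. Friction and masses are not known exactly. Their poses are not given: they have to be found in the camera images.
- stand: Grey loading stand, fixed, deck 120 x 180 mm with its top at 10 mm; origin on the bench below the carrier's origin, axes as the carrier's. The carrier stands loose on it (1.5 mm play) behind a 3 mm lip, between end stops (10 mm high) and a fence behind its back (12 mm above the deck), and lifts straight out. A boss at x = +49, y = -78 mm (round, 22 mm, top 44 mm above the bench) parks the pin.
- carrier: Aluminium clamshell, 0.35 to 0.6 kg; origin at its underside (10 mm above the bench), z up, y along the row of pockets. Back block: x 0 to 30, y -58 to 58, z 0 to 38 mm; below z = 16 it reaches out to x = -10 as a foot block with the sockets. The hinged gate, when shut, fills x -20 to 0: 50 mm in all across x, two flat free faces to grip from above at mid-row (back face free above z = 12).
- gate (a joint): Angle of the gate about its upright hinge, rad: 0 = shut against its stop, growing to 1.8 as the free end swings out towards carrier -x. Light friction hinge (0.012 N m), stays where it is left. Starts between 1.0 and 1.5.
- gate_hinge (a point): Point on the hinge axis, at carrier (0, +64, 20) mm, the +y end.
- gate_plate: Flat outer plate of the gate, 116 x 32 x 9 mm; origin in the middle of its outer face (at carrier (-20, 0, 22) mm when shut), x into the gate (pushing along +x closes it), y towards the hinge, z up. Measured along its y, it runs from 6 to 122 mm from the hinge axis; the axis lies 20 mm behind the outer face.
- pocket_0 (a point): Centre of the floor of pocket 0, at carrier (0, -42, 6) mm. Each pocket is a round foot socket 13.8 mm wide, 10 mm deep (mouth at carrier z = 16 mm, small chamfer), below an upright slot 14.2 mm wide in the back block that is open to the front and at the top (z = 38). Three of the four pockets hold a vial at the start; which one is empty changes.
- pocket_1 (a point): The same for pocket 1, at carrier (0, -14, 6) mm.
- pocket_2 (a point): The same for pocket 2, at carrier (0, +14, 6) mm.
- pocket_3 (a point): The same for pocket 3, at carrier (0, +42, 6) mm.
- pin_hole (a point): Centre of the top mouth of the pin hole, at carrier (0, -68, 38) mm, on the upper of three stacked knuckles (20 mm wide, round; upper and lower on the block, the middle one on the gate). With the gate shut their 10 mm holes line up, upright, down to carrier z = 2.
- pin: Steel locking pin, 40 g; origin at its tip, z up. Shank 8 mm thick, 34 mm long, its last 6 mm tapered to 4.4 mm; collar 18 mm wide (z 34 to 38 mm); round black grip 15 mm thick (z 38 to 62 mm). Starts upright in the stand's boss, collar on the boss, tip 10 mm above the bench. Home: collar on the upper knuckle, tip at carrier z = 4 mm.
- vial_0: Screw-cap cryo vial, 12 g, 47 mm tall, body 11.2 mm thick, cap 12.8 mm thick from z = 34 to 47 mm; origin at the centre of its underside, z up. One of three alike that stand in the carrier at the start; standing in a pocket, its cap shows 2 to 15 mm above the carrier's top.
- vial_1: As vial_0, in another pocket.
- vial_2: As vial_0, in another pocket.
- vial_3: The spare vial, same kind, standing alone upright on the bench to the robot's right of the stand.
- media_bottle: Bystander: media bottle, 70 x 64 x 137 mm, left of the stand. Origin under its centre.
- timer: Bystander: bench timer, 68 x 62 x 18 mm, left in front of the stand.
- tape_roll: Bystander: roll of tape lying flat, 89 x 89 x 19 mm, at the right behind the stand.
Not all that is in view belongs to the job. Leave any brown look-alike of the stand alone.

How it is judged (in metres and radians):
On the way, in this order (a step that is already met when the one before it is completed fails the run):
1. the spare vial stands in the empty pocket, the others in theirs, with the gate still open ((distance between vial_0 and pocket_0 below 0.005 m or distance between vial_0 and pocket_1 below 0.005 m or distance between vial_0 and pocket_2 below 0.005 m or distance between vial_0 and pocket_3 below 0.005 m) and (distance between vial_1 and pocket_0 below 0.005 m or distance between vial_1 and pocket_1 below 0.005 m or distance between vial_1 and pocket_2 below 0.005 m or distance between vial_1 and pocket_3 below 0.005 m) and (distance between vial_2 and pocket_0 below 0.005 m or distance between vial_2 and pocket_1 below 0.005 m or distance between vial_2 and pocket_2 below 0.005 m or distance between vial_2 and pocket_3 below 0.005 m) and (distance between vial_3 and pocket_0 below 0.005 m or distance between vial_3 and pocket_1 below 0.005 m or distance between vial_3 and pocket_2 below 0.005 m or distance between vial_3 and pocket_3 below 0.005 m) and value of joint gate above 0.3 rad), for 0.2 s.
2. the gate is shut over four seated vials ((distance between vial_0 and pocket_0 below 0.005 m or distance between vial_0 and pocket_1 below 0.005 m or distance between vial_0 and pocket_2 below 0.005 m or distance between vial_0 and pocket_3 below 0.005 m) and (distance between vial_1 and pocket_0 below 0.005 m or distance between vial_1 and pocket_1 below 0.005 m or distance between vial_1 and pocket_2 below 0.005 m or distance between vial_1 and pocket_3 below 0.005 m) and (distance between vial_2 and pocket_0 below 0.005 m or distance between vial_2 and pocket_1 below 0.005 m or distance between vial_2 and pocket_2 below 0.005 m or distance between vial_2 and pocket_3 below 0.005 m) and (distance between vial_3 and pocket_0 below 0.005 m or distance between vial_3 and pocket_1 below 0.005 m or distance between vial_3 and pocket_2 below 0.005 m or distance between vial_3 and pocket_3 below 0.005 m) and value of joint gate below 0.03 rad), for 0.2 s.
3. the pin is home through the knuckles of the shut gate (z of pin in the frame of carrier between 0 and 0.0065 m and x of pin in the frame of carrier between -0.003 and 0.003 m and y of pin in the frame of carrier between -0.071 and -0.065 m and value of joint gate below 0.03 rad), for 0.2 s.
At the end, for the whole second after the job is handed in: Carrier still gripped across both halves (over 5 N on the gate), 75 mm or more above the deck, upright within 0.2 rad, at rest, off the stand; gate within 0.03 rad of shut, pin within 3 mm of the hole axis and 2.5 mm of home, a vial within 5 mm of every pocket floor centre; bystanders left (all of step 3 and (distance between vial_0 and pocket_0 below 0.005 m or distance between vial_0 and pocket_1 below 0.005 m or distance between vial_0 and pocket_2 below 0.005 m or distance between vial_0 and pocket_3 below 0.005 m) and (distance between vial_1 and pocket_0 below 0.005 m or distance between vial_1 and pocket_1 below 0.005 m or distance between vial_1 and pocket_2 below 0.005 m or distance between vial_1 and pocket_3 below 0.005 m) and (distance between vial_2 and pocket_0 below 0.005 m or distance between vial_2 and pocket_1 below 0.005 m or distance between vial_2 and pocket_2 below 0.005 m or distance between vial_2 and pocket_3 below 0.005 m) and (distance between vial_3 and pocket_0 below 0.005 m or distance between vial_3 and pocket_1 below 0.005 m or distance between vial_3 and pocket_2 below 0.005 m or distance between vial_3 and pocket_3 below 0.005 m) and height (world z) of carrier above 0.085 m and angle between carrier's own z axis and vertical below 0.2 rad and linear speed of carrier below 0.03 m/s and contact force between the fingers and gate_plate above 5 N and contact force between the fingers and carrier above 10 N and contact force between carrier and stand below 0.05 N); the arm keeps its last pose, push and grip.
It fails at once if the bottle, the timer or the tape roll is moved by more than 20 mm (distance of any of media_bottle, timer, tape_roll from where it was at the start of the episode above 0.02 m).
It fails at once if the carrier leaves the stand's deck by more than 20 mm before the pin is home (height (world z) of carrier above 0.03 m and not (z of pin in the frame of carrier between 0 and 0.0065 m and x of pin in the frame of carrier between -0.003 and 0.003 m and y of pin in the frame of carrier between -0.071 and -0.065 m)).
It also fails if it takes over 72 s, if anything falls off the work surface, if the arm or the gripper's body presses on something with over 40 N, if the wrist force passes 120 N, or if a joint passes its speed limit or range.

## Working session

There is one attempt and no reset: what is moved stays moved. The work goes in short steps, each a Python script; the robot and the scene stay as the last script left them, time stands still between calls to the robot, and variables do not carry over. Pictures are saved under pics/ and viewed, at most 10 in all, crops included, and the job is handed in when it is done.

```bash
mkdir -p pics; python3 - <<'E'
from workcell import env
import cv2,numpy as np
s=env.read_state();print(s['clock'],s['position'],s['tool_rot'])
for n in("top","side"):
    p=env.grab_frame(n);cv2.imwrite(f'pics/{n}0.png',p['image'])
    print(n,p['fx'],p['fy'],p['cx'],p['cy'],p['position'],p['orientation'],[k for k in p])
    for t in("stand","carrier","gate_plate","pin","vial_3","pin_hole","pocket_0","gate_hinge"):
        try:print(t,[(np.round(d['xyz'],3).tolist(),round(d['score'],2)) for d in env.search_frame(p,t)])
        except Exception as e:print(t,e)
a=cv2.imread('pics/top0.png');b=cv2.imread('pics/side0.png')
E
```

```text
0.0 [0.18379248 0.59672685 0.22146303] [ 1.79873900e+02 -5.26145943e-03 -1.71303174e+01]
top 443.681109100607 443.681109100607 259.88381189038745 188.129936098661 [0.44681011 0.04747306 1.25928852] [  2.63123976   0.68682013 -91.16881881] ['image', 'fx', 'fy', 'cx', 'cy', 'position', 'orientation', 'shot']
stand [([0.566, 0.023, 0.008], 0.64), ([0.282, 0.194, 0.011], 0.62)]
carrier [([0.58, 0.066, 0.052], 0.81), ([0.739, -0.206, 0.019], 0.56)]
gate_plate [([0.512, 0.102, 0.045], 0.56)]
pin []
vial_3 [([0.682, 0.3, 0.052], 0.2)]
pin_hole [([0.577, 0.07, 0.048], 0.84)]
pocket_0 [([0.573, 0.067, 0.052], 0.71)]
gate_hinge [([0.583, 0.067, 0.048], 0.87)]
side 434.8550651769278 434.8550651769278 252.50776413849638 191.38009953257887 [-0.0203809  -0.8655201   0.48677687] [ 68.91906379   1.37646167 -32.42538716] ['image', 'fx', 'fy', 'cx', 'cy', 'position', 'orientation', 'shot']
stand [([0.283, 0.177, 0.009], 0.92), ([0.553, -0.017, 0.006], 0.71), ([0.343, -0.095, 0.006], 0.71)]
carrier [([0.572, 0.062, 0.036], 0.83), ([0.436, -0.218, 0.03], 0.37)]
gate_plate [([0.681, 0.286, 0.045], 0.47)]
pin [([0.63, -0.036, 0.059], 0.43)]
vial_3 [([0.438, -0.22, 0.026], 0.63), ([0.578, -0.001, 0.052], 0.54), ([0.58, 0.083, 0.041], 0.51)]
pin_hole [([0.569, 0.062, 0.04], 0.77)]
pocket_0 [([0.572, 0.066, 0.038], 0.58)]
gate_hinge [([0.571, 0.065, 0.038], 0.83)]
```

```bash
python3 - <<'E'
import cv2
a=cv2.imread('pics/top0.png');b=cv2.imread('pics/side0.png')
cv2.imwrite('pics/top0x.png',cv2.resize(a,(800,600),interpolation=cv2.INTER_CUBIC));cv2.imwrite('pics/side0x.png',cv2.resize(b,(800,600),interpolation=cv2.INTER_CUBIC))
E
```

```text
(no output)
```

View pics/top0x.png

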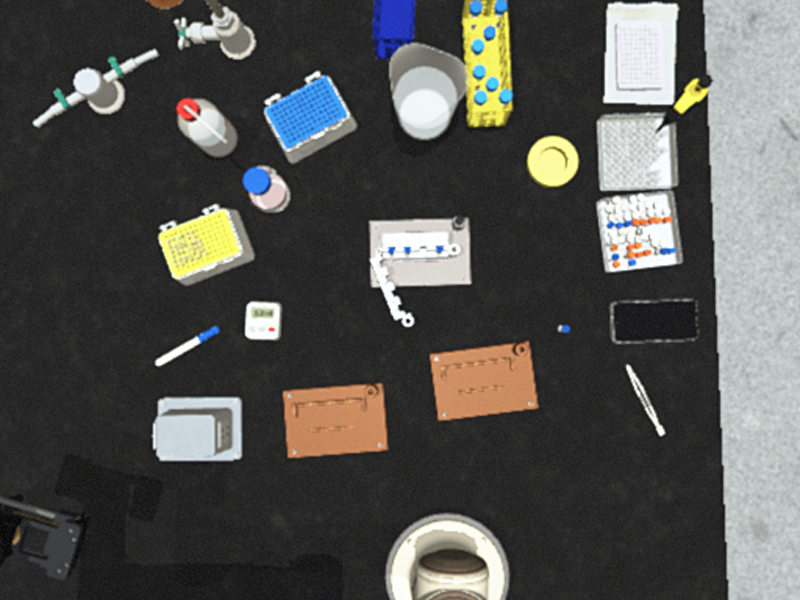

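View pics/side0x.png

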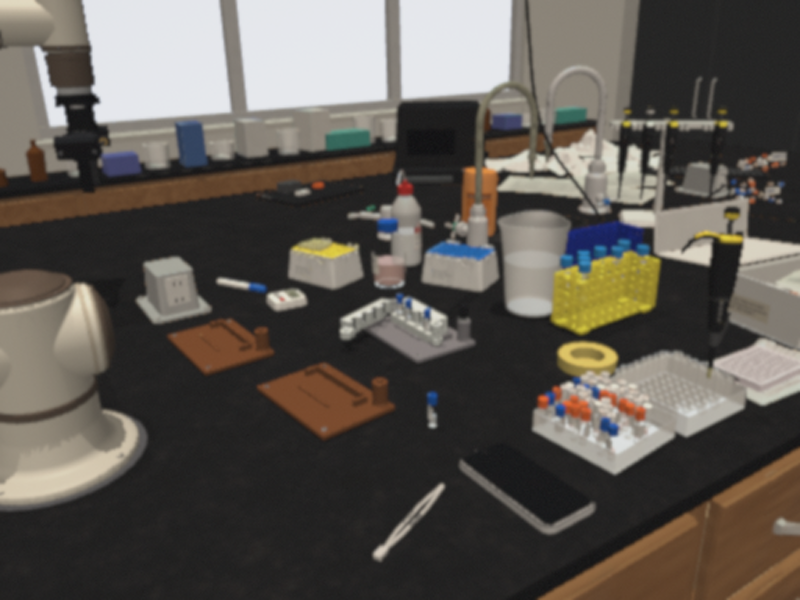

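Top view: the grey stand, at (420,252), holds the carrier, so it is the real one. The brown ones at (335,420) and (483,380) are look-alikes. The caps at (391, 407, 440; 250) leave pocket 1 empty, the gate is open towards (407,321), the pin is at (459,222) and the spare vial at (565,328). Next I take close wrist views of the carrier and the vial.

```bash
cat > h.py <<'E'
from workcell import env
import cv2,numpy as np
from scipy.spatial.transform import Rotation as R
def ray(p,u,v):
    d=np.array([(u-p['cx'])/p['fx'],-(v-p['cy'])/p['fy'],-1.0])
    return R.from_euler('xyz',p['orientation'],degrees=True).apply(d)
def pix2z(p,u,v,z):
    d=ray(p,u,v);o=np.array(p['position']);return o+d*(z-o[2])/d[2]
def proj(p,X):
    c=R.from_euler('xyz',p['orientation'],degrees=True).inv().apply(np.atleast_2d(X)-p['position'])
    return np.c_[p['cx']-p['fx']*c[:,0]/c[:,2],p['cy']+p['fy']*c[:,1]/c[:,2]]
def save(p,n):
    cv2.imwrite(f'pics/{n}.png',p['image'])
    np.savez(f'pics/{n}.npz',**{k:p[k] for k in('image','fx','fy','cx','cy','position','orientation')})
def load(n):
    z=np.load(f'pics/{n}.npz');return {k:z[k] for k in z}
E
python3 - <<'E'
from h import *
def off(p):
    s=env.read_state();T=R.from_euler('xyz',s['tool_rot'],degrees=True)
    return T.inv().apply(np.array(p['position'])-s['position'])
p=env.grab_frame('wrist');o=off(p);print('cam in tcp',o)
print((R.from_euler('xyz',env.read_state()['tool_rot'],degrees=True).inv()*R.from_euler('xyz',p['orientation'],degrees=True)).as_euler('xyz',degrees=True))
for n,tgt,z in(('wc',[0.555,0.04],0.30),('wv',[0.437,-0.219],0.2)):
    T=R.from_euler('xyz',[180,0,90],degrees=True)
    c=T.apply(o);env.goto([tgt[0]-c[0],tgt[1]-c[1],z],[180,0,90])
    p=env.grab_frame('wrist');save(p,n)
    print(n,p['position'],p['orientation'],p['fx'],env.read_state()['position'],env.read_state()['clock'])
    for t in(("stand","carrier","gate_plate","pin","vial_3") if n=='wc' else ("vial_3",)):
        print(t,[(np.round(d['xyz'],4).tolist(),round(d['score'],2)) for d in env.search_frame(p,t)])
a=cv2.imread('pics/wc.png')
cv2.imwrite('pics/wcx.png',cv2.resize(a,(800,600),interpolation=cv2.INTER_CUBIC))
E
```

```text
cam in tcp [ 0.07093229  0.00059788 -0.16106388]
[1.65005779e+02 1.21263639e-02 8.99936141e+01]
wc [0.55464213 0.03933232 0.46098876] [-1.49983951e+01  1.38602837e-02  3.22161750e-02] 298.09835727255756 [ 0.5544543  -0.03045202  0.29988617] 3.6667
stand [([0.2844, 0.1463, 0.0108], 0.72), ([0.3523, -0.064, 0.0074], 0.56)]
carrier [([0.577, 0.0713, 0.0457], 0.84)]
gate_plate [([0.5182, 0.0959, 0.0496], 0.91)]
pin [([0.6278, -0.0295, 0.069], 0.62)]
vial_3 [([0.4392, -0.2118, 0.0479], 0.65), ([0.5743, 0.0873, 0.0679], 0.63), ([0.5816, 0.0072, 0.0637], 0.49), ([0.5771, 0.0599, 0.0634], 0.44)]
wv [ 0.43664174 -0.22004625  0.36110347] [-1.50027740e+01  4.14742923e-03  1.34965778e-02] 298.09835727255756 [ 0.43644737 -0.28990314  0.20001098] 8.7083
vial_3 []
```

View pics/wcx.png

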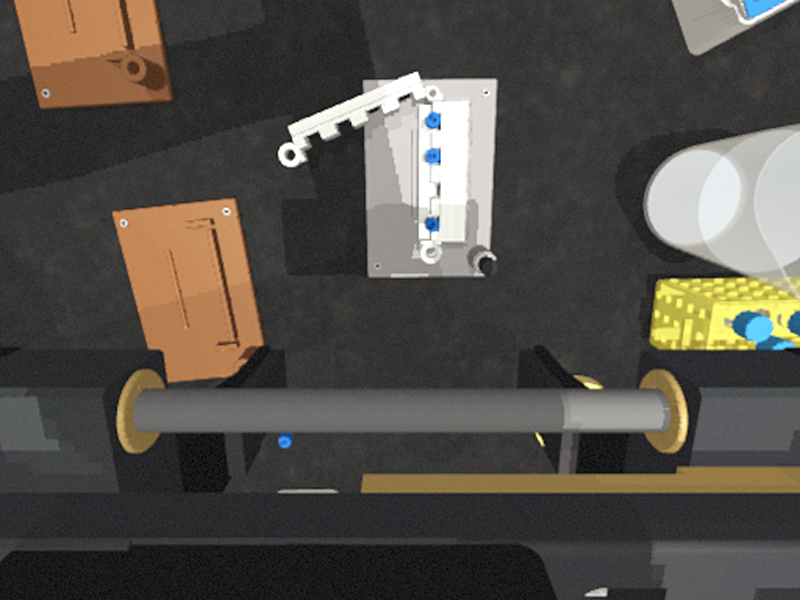

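View pics/wv.png

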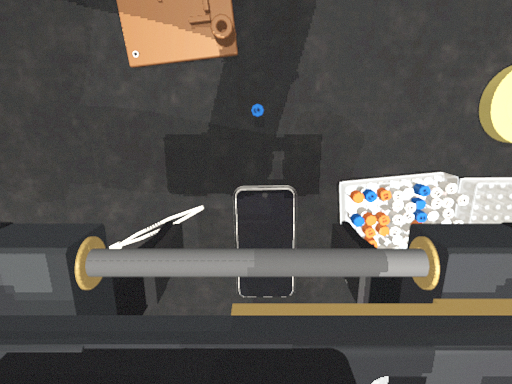

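Wrist view 1: the carrier's three caps are at (433,120), (432,155) and (431,223), so the gap is at pocket 1. The pin knuckle is at (430,252), the pin at (486,262) and the gate's free knuckle at (290,154). Wrist view 2: the spare vial's cap stands alone at (257,110) in the raw picture. The orange and blue caps at lower right belong to a rack and don't matter. I'll compute the numbers and pick the vial.

```bash
cat >> h.py <<'E'
def blue(p,z,win):
    hsv=cv2.cvtColor(p['image'],cv2.COLOR_BGR2HSV);m=cv2.inRange(hsv,(100,120,60),(130,255,255))
    n,l,st,c=cv2.connectedComponentsWithStats(m);out=[]
    for i in range(1,n):
        X=pix2z(p,*c[i],z)
        if st[i,4]>6 and win[0]<X[0]<win[1] and win[2]<X[1]<win[3]: out.append((X,c[i],st[i,4]))
    return out
E
python3 - <<'E'
from h import *
p=load('wc');k=512/800
for b in blue(p,.061,(.5,.7,-.1,.2)):print('cap',b)
for b in blue(p,.045,(.38,.5,-.3,-.15)):print('spare wc',b)
for n,u,v,z in(('pinhole',430.5,252,.048),('hinge',433,92,.048),('gate knuckle',290,154,.038),('pin top',487,264,.072),('gate outer far',290,126,.048),('gate outer near',417,73,.048),
 ('c1',364,80,.01),('c2',496,79,.01),('c3',493,276,.01),('c4',369,276,.01),('blk1',470,101,.048),('blk2',466,242,.048)):
    print(n,np.round(pix2z(p,u*k,v*k,z),4))
q=load('wv')
b=blue(q,.045,(.38,.5,-.3,-.15));print('spare',b)
print(env.inverse_kinematics([.44,-.21,.04],[180,0,90]),env.inverse_kinematics([.58,.03,.06],[180,0,90]),env.inverse_kinematics([.58,.19,.12],[180,0,-90]))
X=b[0][0]
env.goto([X[0],X[1],.12],[180,0,90])
env.move_straight([X[0],X[1],.037],rate=.1,force_limit=8)
env.gripper_to(0.05,12)
s=env.read_state();print(s['opening'],s['finger_force'],s['position'],s['clock'])
E
```

```text
cap (array([0.57995741, 0.0846766 , 0.061     ]), array([277.07792208,  76.63636364]), np.int32(77))
cap (array([0.58044305, 0.0572304 , 0.061     ]), array([277.06849315,  99.52054795]), np.int32(73))
cap (array([0.58073438, 0.00185389, 0.061     ]), array([276.53225806, 143.19354839]), np.int32(62))
spare wc (array([ 0.43782555, -0.21429924,  0.045     ]), array([182.31707317, 281.37804878]), np.int32(82))
pinhole [ 0.5806 -0.0243  0.048 ]
hinge [0.5804 0.1074 0.048 ]
gate knuckle [0.4581 0.0594 0.038 ]
pin top [ 0.6271 -0.0308  0.072 ]
gate outer far [0.4618 0.0812 0.048 ]
gate outer near [0.5672 0.1216 0.048 ]
c1 [0.5213 0.1235 0.01  ]
c2 [0.6386 0.1244 0.01  ]
c3 [ 0.6451 -0.054   0.01  ]
c4 [ 0.5227 -0.054   0.01  ]
blk1 [0.611  0.1006 0.048 ]
blk2 [ 0.6119 -0.0154  0.048 ]
spare [(array([ 0.43682105, -0.21595049,  0.045     ]), array([257.03571429, 109.8       ]), np.int32(140))]
[-6.38071226e+00  2.17541617e+01 -3.16866159e+01 -2.54444375e-14
 -3.65592223e+01 -1.73619288e+02] [ 18.93185505  27.21566653 -17.44742412   0.         -45.33690935
 161.06814495] [ 33.31655128  25.64983087  -9.58867223   0.         -54.7614969
 -33.31655128]
0.136966849344601 12.000001072883606 [ 0.43681621 -0.21596519  0.03698143] 11.45
```

The vial is gripped, and the measurements match the stated sizes: the hinge-to-pin-hole distance is 131.7 mm (should be 132) and the cap pitches are 27.4 and 55.4 mm. I take a second carrier view with the wrist turned 180°, so the camera bias cancels.

```bash
python3 - <<'E'
from h import *
env.move_straight([.4368,-.2160,.14],rate=.2)
env.goto([.577,.190,.18],[180,0,-90])
p=env.grab_frame('wrist');save(p,'wd');s=env.read_state();print(s['clock'],s['opening'],s['finger_force'],p['position'],p['orientation'])
for b in blue(p,.061,(.5,.7,-.1,.2)):print('cap',b)
uv=proj(p,[[.5805,.0427,.048]])[0];print(uv)
x0,y0=int(uv[0]-133),max(0,int(uv[1]-100));print(x0,y0)
c=p['image'][y0:y0+200,x0:x0+266];cv2.imwrite('pics/wdx.png',cv2.resize(c,None,fx=3,fy=3,interpolation=cv2.INTER_CUBIC))
E
```

```text
14.25 0.1360145849124526 11.999955028295517 [0.57714083 0.11829273 0.34066713] [-1.49519707e+01 -5.44365687e-02  1.79948241e+02]
cap (array([0.58021675, 0.05824923, 0.061     ]), array([252.8622449 ,  41.50510204]), np.int32(196))
cap (array([0.57998668, 0.08583275, 0.061     ]), array([253.26060606,  75.98787879]), np.int32(165))
[252.64066264  25.6425315 ]
119 0
```

View pics/wdx.png

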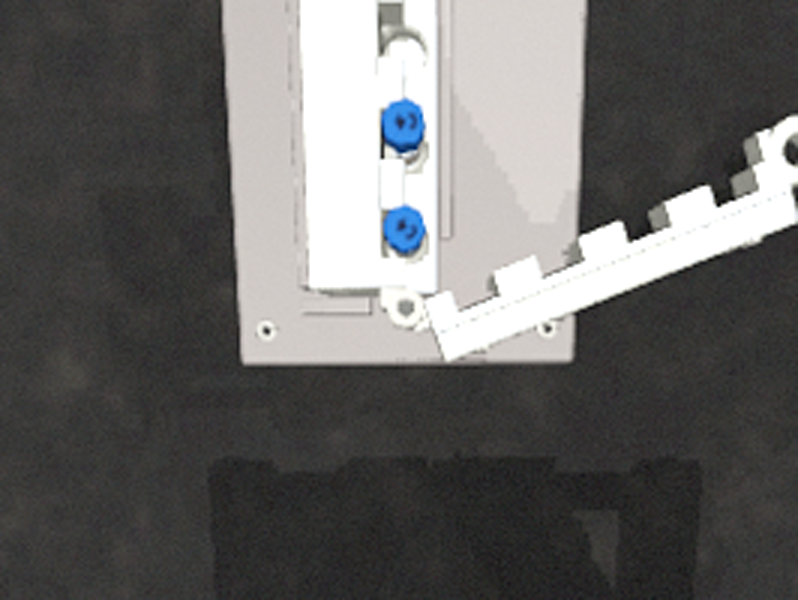

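The two opposed views agree within about 1 mm: carrier origin ≈ (0.5803, 0.0437), yaw ≈ 0.3°. The crop shows caps at (403,125) and (404,230), the empty socket at (400,45) and the hinge at (406,307). I insert into pocket 1.

```bash
python3 - <<'E'
from h import *
p=load('wd');print('hinge',pix2z(p,119+406/3,307/3,.048))
x,y=.5803,.0299
env.goto([x,y,.115],[180,0,-90])
env.move_straight([x,y,.080],rate=.1)
f0=env.read_state()['force']
hit=env.move_straight([x,y,.0535],rate=.04,force_limit=4)
s=env.read_state();print(hit,s['position'],s['force']-f0,s['opening'],s['clock'])
E
```

```text
hinge [0.57920411 0.10748918 0.048     ]
True [0.57980377 0.02958076 0.05291244] [-1.89192557  0.29364967  3.35262274] 0.13782951731834667 16.15
```

The vial bottomed at the expected height (TCP 0.0529, expected 0.053). I release it, check all four caps, and move to the pre-gate pose. The gate angle from the knuckle is ≈ 69°.

```bash
cat >> h.py <<'E'
H=np.array([.5800,.1077])
def gp(th,r,m,z):
    t=np.radians(th);P=H+r*np.array([-np.sin(t),-np.cos(t)])+(.0295+m)*np.array([-np.cos(t),np.sin(t)])
    return [P[0],P[1],z],[180,0,-th]
E
python3 - <<'E'
from h import *
env.gripper_to(0.35)
env.move_straight([.5798,.0296,.115],rate=.2)
env.goto(*gp(72,.075,.015,.13))
env.gripper_to(0.0,20)
p=env.grab_frame('wrist');save(p,'we');s=env.read_state();print(s['clock'],s['opening'],s['position'],s['joint_positions'])
for b in blue(p,.061,(.5,.7,-.1,.2)):print('cap',b)
uv=proj(p,[[.55,.06,.048]])[0];x0=int(np.clip(uv[0]-133,0,246));y0=int(np.clip(uv[1]-100,0,184));print(x0,y0)
cv2.imwrite('pics/wex.png',cv2.resize(p['image'],(800,600),interpolation=cv2.INTER_CUBIC))
E
```

```text
18.7167 0.0022882312264492846 [0.49491026 0.12686646 0.1300608 ] [ 3.26047617e+01  1.62631788e+01 -2.28992169e+01  1.10166975e-03
 -5.08322893e+01 -1.46044096e+01]
cap (array([0.57812304, 0.00436181, 0.061     ]), array([196.43529412,   6.74117647]), np.int32(255))
cap (array([0.57845227, 0.02897229, 0.061     ]), array([186.9245283 ,  44.06918239]), np.int32(318))
cap (array([0.57873195, 0.05729861, 0.061     ]), array([176.76449275,  84.51086957]), np.int32(276))
cap (array([0.57863595, 0.08469067, 0.061     ]), array([168.01574803, 121.38582677]), np.int32(254))
83 1
```

View pics/wex.png

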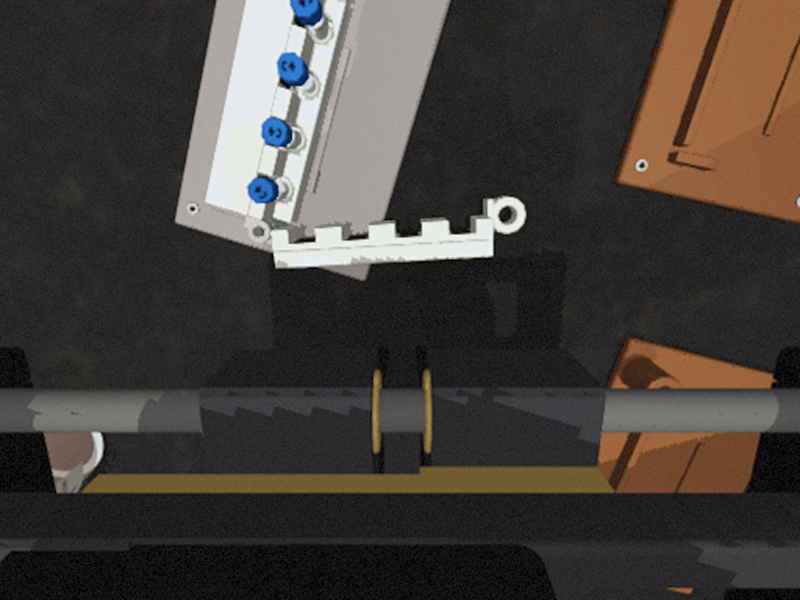

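All four caps are in line and evenly pitched, at (307,10), (292,68), (276,131) and (263,189), and the gate is still open with its outer face towards the gripper. I swing it shut.

```bash
python3 - <<'E'
from h import *
P,o=gp(72,.075,.015,.03)
print(env.move_straight(P,o,rate=.12,force_limit=15))
for th in(65,54,43,32,21,11):
    P,o=gp(th,.075,0.001,.03);env.move_straight(P,o,rate=.1)
P,o=gp(4,.085,.001,.03);print(env.move_straight(P,o,rate=.05,force_limit=10))
P,o=gp(0,.085,-.006,.03);print(env.move_straight(P,o,rate=.03,force_limit=8))
s=env.read_state();print(s['clock'],s['position'],s['tool_rot'],s['force'])
Q=s['position'];env.dwell(.3)
env.move_straight([Q[0]-.03,Q[1],.03],rate=.15);env.move_straight([Q[0]-.03,Q[1],.12],rate=.25)
X=[.565,.05]
env.goto([.60,-.135,.19],[180,0,-90]) if 0 else env.goto([.59,.135,.19],[180,0,-90])
env.gripper_to(0.45)
p=env.grab_frame('wrist');save(p,'wf');print(env.read_state()['clock'],p['position'],proj(p,[[.5803,-.024,.048],[.629,-.034,.072]]))
for b in blue(p,.061,(.5,.7,-.1,.2)):print('cap',b)
cv2.imwrite('pics/wfx.png',cv2.resize(p['image'],(800,600),interpolation=cv2.INTER_CUBIC))
E
```

```text
False
False
True
22.625 [0.54988061 0.02304883 0.02912577] [179.92031185   0.41548921  -1.11334771] [-0.78897139 -0.52148998 -0.52573308]
26.2417 [0.59020501 0.06374939 0.35108168] [[267.73492739  13.81615417]
 [209.46983706  -9.3970365 ]]
cap (array([0.58176563, 0.002073  , 0.061     ]), array([266.32085561,  42.05347594]), np.int32(187))
cap (array([0.58083837, 0.02851007, 0.061     ]), array([267.09868421,  73.96052632]), np.int32(152))
cap (array([0.58072921, 0.05711179, 0.061     ]), array([266.94029851, 106.71641791]), np.int32(134))
cap (array([0.58037253, 0.08497111, 0.061     ]), array([267.05511811, 136.99212598]), np.int32(127))
```

View pics/wfx.png

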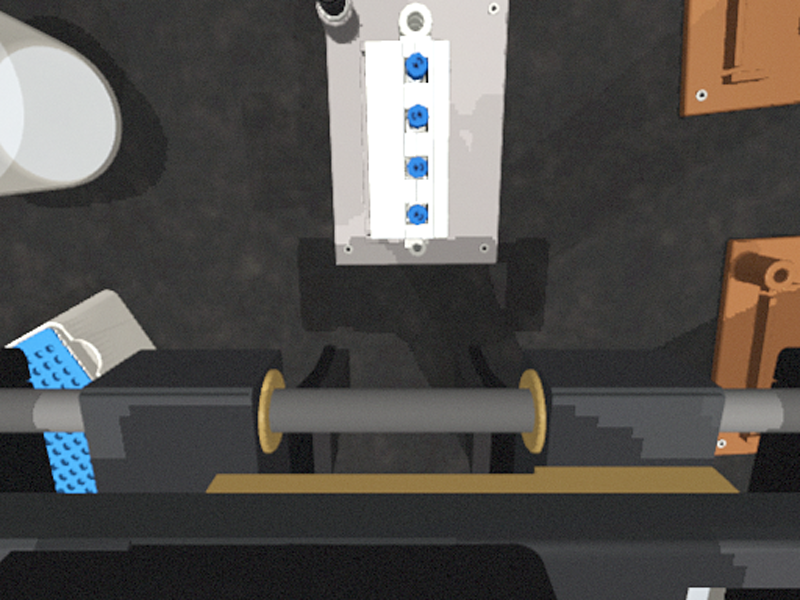

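The gate is shut flush and the pin knuckle at (416,20) is a clean ring, with the pin at (335,8). One closer view gives the pin and hole positions.

```bash
python3 - <<'E'
from h import *
env.goto([.605,.06,.16],[180,0,-90])
p=env.grab_frame('wrist');save(p,'wg');print(env.read_state()['clock'],p['position'],p['orientation'])
uv=proj(p,[[.5803,-.024,.048],[.629,-.034,.072]]);print(uv)
for b in blue(p,.061,(.5,.7,-.1,.2)):print('cap',b)
u,v=uv.mean(0);x0,y0=int(u-80),max(0,int(v-60));print(x0,y0)
cv2.imwrite('pics/wgx.png',cv2.resize(p['image'][y0:y0+120,x0:x0+160],None,fx=5,fy=5,interpolation=cv2.INTER_CUBIC))
E
```

```text
26.7167 [ 0.60521384 -0.01234402  0.32058487] [-1.49566846e+01 -5.56321895e-02  1.79901271e+02]
[[285.03626744 100.34659127]
 [226.25339491  85.77810608]]
cap (array([0.58191119, 0.00104233, 0.061     ]), array([283.88888889, 130.40740741]), np.int32(162))
cap (array([0.58100015, 0.02737431, 0.061     ]), array([284.27672956, 161.10691824]), np.int32(159))
cap (array([0.58125705, 0.05567062, 0.061     ]), array([283.29878049, 192.36585366]), np.int32(164))
cap (array([0.58088306, 0.08312094, 0.061     ]), array([283.07407407, 221.10493827]), np.int32(162))
175 33
```

View pics/wgx.png

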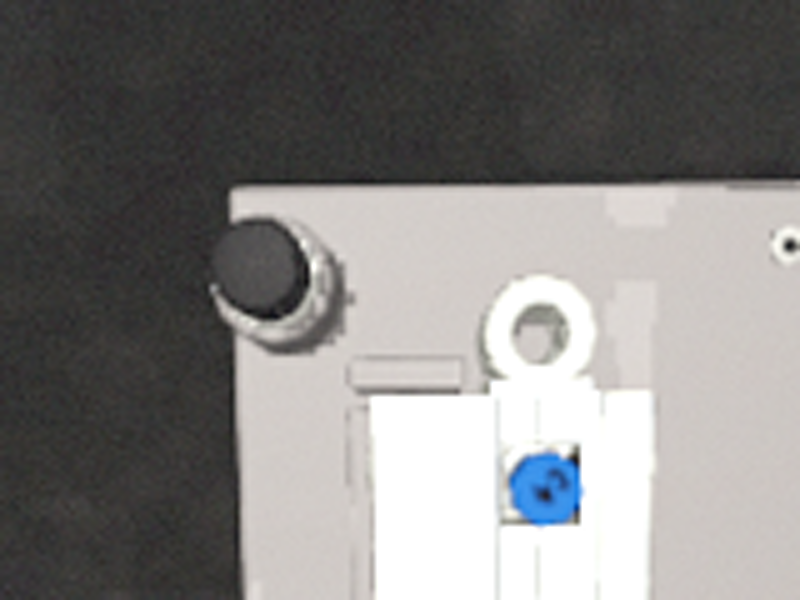

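The hole is at crop (540,332) and the pin grip's top at (259,264). I check these against the known (+49, −10) mm offset, then grasp and insert.

```bash
python3 - <<'E'
from h import *
p=load('wg')
h=pix2z(p,175+540.5/5-.4,33+331.5/5-.4,.048);q=pix2z(p,175+259/5-.4,33+264/5-.4,.072)
print(h,q,q-h)
assert np.hypot(*(q-h)[:2]-[.049,-.010])<.004
env.goto([q[0],q[1],.11],[180,0,-90])
print(env.move_straight([q[0],q[1],.051],rate=.1,force_limit=8))
env.gripper_to(0.05,25)
s=env.read_state();print(s['opening'],s['finger_force'],s['position'])
env.move_straight([q[0],q[1],.11],rate=.15)
env.move_straight([h[0],h[1],.11],rate=.15)
print(env.move_straight([h[0],h[1],.092],rate=.06,force_limit=6))
print(env.move_straight([h[0],h[1],.0535],rate=.04,force_limit=12))
s=env.read_state();print(s['opening'],s['position'],s['force'],s['clock'])
E
```

```text
[ 0.58236553 -0.02520866  0.048     ] [ 0.62887677 -0.03428047  0.072     ] [ 0.04651124 -0.00907182  0.024     ]
False
0.1612464182963615 25.00013943761587 [ 0.62903814 -0.03432565  0.05132386]
False
True
0.16280091524080806 [ 0.58193556 -0.02531963  0.05523404] [-0.76340684  1.30499616  4.8188934 ] 30.8833
```

The pin is home: TCP 0.0552, expected 0.0553. I release it, take the carrier across both halves and lift.

```bash
python3 - <<'E'
from h import *
env.gripper_to(0.4);env.dwell(.3)
env.move_straight([.582,-.0253,.12],rate=.2)
env.gripper_to(1.0)
o=[180,0,-89.6];x,y=.587,.0427
env.goto([x,y,.12],o)
print(env.move_straight([x,y,.0255],rate=.1,force_limit=8))
print(env.read_state()['clock'])
env.gripper_to(0.3,60)
s=env.read_state();print(s['opening'],s['finger_force'],s['position'],s['force'],s['clock'])
x,y=s['position'][:2]
env.move_straight([x,y,.035],rate=.03)
env.move_straight([x,y,.13],rate=.06);env.dwell(.5)
s=env.read_state();print(s['opening'],s['finger_force'],s['position'],s['force'],s['clock'])
p=env.grab_frame('side');save(p,'sz')
u,v=proj(p,[[.58,.04,.12]])[0].astype(int)
cv2.imwrite('pics/szx.png',cv2.resize(p['image'][max(0,v-60):v+60,u-80:u+80],None,fx=5,fy=5,interpolation=cv2.INTER_CUBIC))
E
```

```text
False
34.9
0.5598772790967461 59.98997328802943 [0.58654769 0.04269552 0.0254875 ] [-1.19592228  1.34529302  1.70415329] 35.6333
0.5625317374189001 59.98026620596647 [0.58654673 0.0426896  0.12998358] [-0.61538557 -0.04172701 -5.56790554] 38.3333
```

View pics/szx.png

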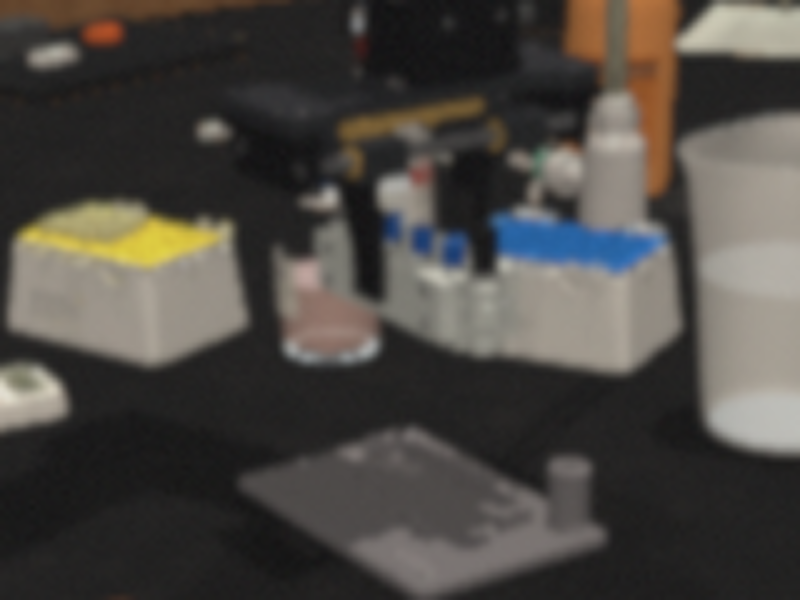

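The carrier hangs level about 104 mm above the deck. The pin grip shows at (483,255), the vial caps at (393,228), (423,240) and (455,248), and the boss at (570,490) is empty. I hand in.

```bash
python3 -c "
from workcell import env
print(env.close_job())"
```

```text
the job is handed in; nothing more can be done
None
```

I handed the job in with the spare vial in pocket 1, the gate shut and the pin home; the carrier is held upright about 104 mm above the deck at 60 N, after about 38 s on the clock. The hand-in did not report a verdict.

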